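# Find the gudgeon pin that fits the connecting rod

## Task

One of the two gudgeon pins fits the connecting rod clamped in the vice and the other is oversize: try them from above in the bronze bush of the rod's small end, without forcing one that stops, to find the one that slides right through until its lower end comes out underneath. Draw it out again and stand it in the blue tray, and stand the oversize pin in the red tray. Do not let either pin fall over, and leave the piston, the ratchet and the oil bottle where they are.

Things in the scene. Friction and masses are not known exactly. Their poses are not given: they have to be found in the camera images.
- pin_a_mid (a point): Centre (half-way up) of one of two bright hollow steel gudgeon pins that look alike: a round tube 90 mm long standing on end, z along its axis. One of the two is 30 mm in diameter and slides through the bush; the other is oversize, 35 mm, and stops within 5 mm of the bush's mouth. Which is which is not told and has to be found. Under 0.7 kg.
- pin_b_mid (a point): Centre (half-way up) of the other of two bright hollow steel gudgeon pins that look alike: a round tube 90 mm long standing on end, z along its axis. One of the two is 30 mm in diameter and slides through the bush; the other is oversize, 35 mm, and stops within 5 mm of the bush's mouth. Which is which is not told and has to be found. Under 0.7 kg.
- bush_mouth (a point): Centre of the upper mouth of the bronze bush in the small, ring-shaped end (53 mm across) of the grey connecting rod held level in the vice; z is the bore axis, straight up. Fixed, 188 mm above the bench. Bore 32.6 mm in diameter, open right through, 36 mm from mouth to underside, free air below it; 45 degree lead-in 2.5 mm deep at the mouth. The jaws begin 36 mm away towards its -y.
- vice: Fixed dark cast bench vice with 125 mm jaws and the connecting rod clamped in it; origin on the bench at the centre of its round base, z up, x along the screw towards the handle. Jaw tops 175 mm high; the rod lies along y, its small end at y = +98 mm and its big end at y = -122 mm, its upper face 188 mm high.
- blue_tray: Fixed blue plastic tray, open at the top, 120 mm (its x) by 160 mm (its y), 35 mm high, walls and floor 4 mm thick (lip 8 mm wide outside); origin at the centre of its underside, z up, so the inner floor is 4 mm above it. For the pin that fits.
- red_tray: Fixed red plastic tray, open at the top, 120 mm (its x) by 160 mm (its y), 35 mm high, walls and floor 4 mm thick (lip 8 mm wide outside); origin at the centre of its underside, z up, so the inner floor is 4 mm above it. For the oversize pin.
- piston_mid (a point): Centre of a loose aluminium piston standing on the bench, 99 mm in diameter, 100 mm tall. Bystander.
- ratchet_mid (a point): Middle of a loose ratchet lying on the bench, 245 mm long (along its x), 38 mm wide at the head, 24 mm high. Bystander.
- oil_bottle_mid (a point): Centre of a loose yellow oil bottle with a red cap standing on the bench, 64 mm in diameter, 170 mm tall. Bystander.
Mind the look-alikes: they are no part of the job. What is shaped like the part that bears pin_b_mid but green is not meant. Of the things shaped like the blue_tray, the blue one is meant.

How it is judged:
On the way:
1. the pin that fits is slid down through the bush until its lower end comes out underneath (z of pin_a_mid in the frame of bush_mouth between -0.035 and 0.0105 m and horizontal distance between pin_a_mid and bush_mouth below 0.006 m and angle between pin_a_mid's own z axis and vertical below 0.12 rad), for 0.1 s.
At the end, for the whole second after the job is handed in: The pin that fits (and has been slid through the bush) stands upright (within about 8 degrees) on the floor of the blue tray, the oversize pin stands upright likewise on the floor of the red tray, both at rest (x of pin_a_mid in the frame of blue_tray between -0.056 and 0.056 m and y of pin_a_mid in the frame of blue_tray between -0.076 and 0.076 m and z of pin_a_mid in the frame of blue_tray between 0.041 and 0.057 m and angle between each of pin_a_mid, pin_b_mid's own z axis and vertical below 0.15 rad and linear speed of each of pin_a, pin_b below 0.02 m/s and x of pin_b_mid in the frame of red_tray between -0.056 and 0.056 m and y of pin_b_mid in the frame of red_tray between -0.076 and 0.076 m and z of pin_b_mid in the frame of red_tray between 0.041 and 0.057 m); the robot touches nothing.
It fails at once if a pin falls over (tips more than 45 degrees) (angle between any of pin_a_mid, pin_b_mid's own z axis and vertical above 0.8 rad).
It fails at once if a pin is forced against the rod or the vice with more than 60 N (contact force between any of pin_a, pin_b and vice above 60 N).
It fails at once if the piston, ratchet or oil bottle is moved by more than 20 mm (distance of any of piston_mid, ratchet_mid, oil_bottle_mid from where it was at the start of the episode above 0.02 m).
It also fails if it takes over 67 s, if anything falls off the work surface, if the arm or the gripper's body presses on something with over 40 N, if the wrist force passes 120 N, or if a joint passes its speed limit or range.

## Robot

A 7-joint arm with a two-finger parallel gripper is mounted at the origin on the work surface. World frame = base frame: x ahead of the robot, y to its left, z up, the work surface at z = 0. Lengths are in m, angles in rad, forces in N, time in s.
With the tool pointing down it reaches from about 0.375 to 0.925 m from the base axis. Payload 3.1 kg.
Tool frame: the origin (TCP) lies at the very end of the fingers, on their centre line; the grasp point (between the pads) lies 19 mm behind it; x points along the fingers, z is the direction in which the jaws open and shut, and the axes are right-handed (so a half turn about x gives the same grasp; the last joint's range is limited). The gripper opens to 85 mm and grips with 20 to 120 N. Pads are 22 mm wide; open, the fingers measure 114 mm over their backs; the gripper's body (76 mm by 85 mm) begins 54 mm behind the grasp point. The pads swing forward as they close: fully open they stand 13 mm farther back than shut.
Start: joints at [-1.284, 0.383, 0.044, 1.598, -0.018, 1.161, -0.05], TCP at [0.244, 0.602, 0.231] pointing down, gripper open.
Joint ranges: [-2.61, 2.61], [-0.41, 2.15], [-1.48, 1.57], [0, 2.5], [-1.57, 4.71], [0.05, 1.97], [-2.85, 2.85]. Speed limits (rad/s): [2.79, 2.79, 3.14, 3.14, 3.14, 3.14, 3.14].

## Interface

Orientations are given as a unit quaternion [x, y, z, w].
In Python, from cell import get_state, snapshot, get_calibration, sign_off gives the robot as it stands. The module is installed in compiled form; this text tells all that it offers.
- The arm moves only by the shell command python3 -m jog 'ROWS' [FORCE]. ROWS is JSON, a list of rows, each a list of 7 numbers: the finger opening in mm, from 0 to 85.4, then the shift along the tool's x, y, z in mm, then the turn, a rotation vector about the tool's x, y, z in degrees. A call has exactly 5 rows; each row shifts and turns the commanded pose from where the row before left it, along the tool's axes as they then stand; what a row does not reach is not made up. A row lasts 1/12 s, in which the tool goes at most 41.7 mm and 7.16 degrees, less where a joint would pass 70% of its speed; a pose out of reach is approached as far as the arm can. A call is refused whole if a number of a shift passes 41.7 or a number of a turn 7.16, either way. A call with a gripper value outside its range is refused whole. The fingers move at their own pace and stop on an object; FORCE is the grip in N (left out, the last holds). Time passes only in rows, so rows that do not move let the fingers close, or fill a call up. It gives the time, the measured TCP pose, the force and the opening at its end, in the units of the state.
- get_state(): the state, without advancing time (a new reading comes with each control period).
- snapshot(name): name is "scene" or "side" or "wrist"; returns (picture, depth): 480x640x3 uint8, blue, green, red; 480x640 float32, m along the optical axis (not along the pixel's ray), 0 where there is no reading.
- get_calibration(name): a dict with "K" (3x3 intrinsics, pixels), "R" (3x3) and "t" (3): a world point X has camera coordinates R X + t. Camera axes: x right, y down, z forward; pixel columns grow to the right and rows downward; lengths in m; the calibration is good to about 2 mm. A picture is of the moment at which its call begins: read the wrist's pose just before it. get_calibration takes no time and is no camera call; for the wrist camera it gives the pose at the moment of the call.
- sign_off(): hands the job in, once; it reports no verdict.
The state is a dict: "clock": time; "joint_positions": joint angles; "qvel": joint speeds; "tau": joint torques, N m; "tool_pos": TCP position; "orientation": TCP orientation; "ft_force": force on the tool from outside, world axes, zero at the start; "wrist_torque": the same for the moment, N m; "gripper_width": finger opening in m.
Only numpy, scipy, OpenCV 4.12 (cv2) and the standard library are available. Lean on these libraries where they do the work, as an engineer would, in place of code of your own. Each camera call takes 0.05 s, during which the arm holds its last target.

## Working session

There is one attempt and no reset: what is moved stays moved. The work goes in short steps, Python scripts to look and compute and a shell command to move; the robot and the scene stay as the last step left them, time stands still between calls to the robot, and variables do not carry over. Pictures are saved under pics/ and viewed, and the job is handed in when it is done.

```bash
mkdir -p pics; ls; cat > h.py <<'E'
import numpy as np, cv2, json
from cell import get_state, snapshot, get_calibration
def snap(n,tag):
    c=get_calibration(n); p,d=snapshot(n); cv2.imwrite(f'pics/{tag}.png',p)
    np.savez(f'pics/{tag}.npz',p=p,d=d,K=c['K'],R=c['R'],t=c['t']); return p,d,c
def load(tag): return np.load(f'pics/{tag}.npz')
def ray(f,u,v):
    K,R,t=f['K'],f['R'],f['t']; d=R.T@np.linalg.solve(K,[u,v,1.]); return -R.T@t,d
def onz(f,u,v,z):
    o,d=ray(f,u,v); return o+d*(z-o[2])/d[2]
def pt(f,u,v):
    o,d=ray(f,u,v); return o+d*f['d'][int(v),int(u)]
def cloud(f):
    v,u=np.mgrid[0:480,0:640]; K=f['K']; d=f['d']
    P=np.stack([(u-K[0,2])/K[0,0]*d,(v-K[1,2])/K[1,1]*d,d],-1)
    return (P-f['t'])@f['R']
def proj(f,X):
    c=f['R']@np.array(X)+f['t']; q=f['K']@c; return q[:2]/q[2]
E
python3 - <<'E'
from h import *
for n in("scene","side","wrist"): snap(n,n+'0')
print(get_state())
for n in("scene","side","wrist"):
    f=load(n+'0'); print(n,-f['R'].T@f['t'],f['K'][0,0])
E
```

```text
pics
{'clock': 0.15, 'joint_positions': array([-1.28382382,  0.38365411,  0.0438636 ,  1.5992054 , -0.01792168,
        1.1612388 , -0.04990367]), 'qvel': array([ 0.00050428, -0.00253006, -0.00058369, -0.00296304,  0.00098428,
       -0.00045151,  0.00060478]), 'tau': array([ 2.59174514e-03, -4.34049654e+01,  1.02726951e+00, -2.49980021e+01,
        1.07974096e-02,  7.25716309e-03,  1.05302071e-06]), 'tool_pos': array([0.24369882, 0.60177984, 0.2301753 ]), 'orientation': array([-0.39563284,  0.58696683,  0.3947428 ,  0.58576678]), 'ft_force': array([-0.18024839,  0.89212621, -0.0481888 ]), 'wrist_torque': array([-0.00794526, -0.02233569,  0.00684029]), 'gripper_width': 0.08574074083083623}
scene [1.16054202 0.01726555 0.80471437] 442.4384289977446
side [ 0.04803766 -0.88990345  0.79772565] 496.77788671551235
wrist [0.16647518 0.63239399 0.37179858] 354.19567796032305
```

View pics/scene0.png

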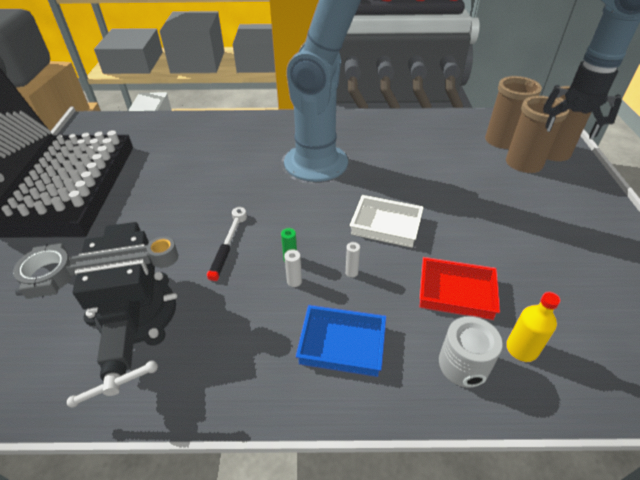

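View pics/side0.png

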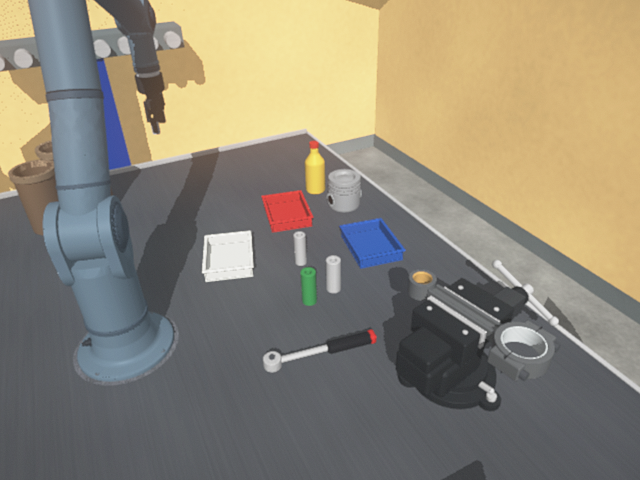

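View pics/wrist0.png

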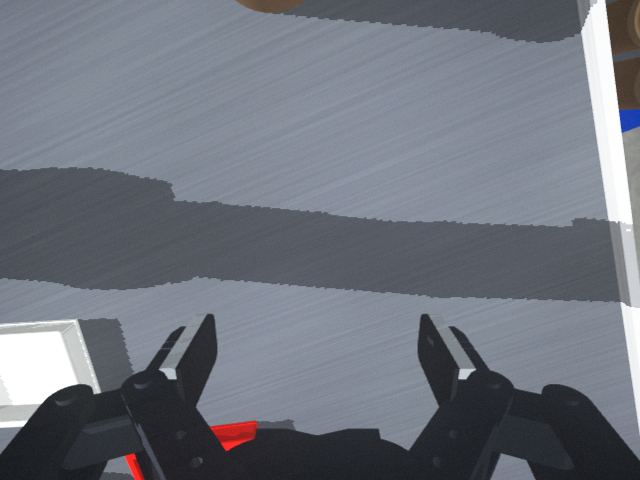

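The two bright steel pins are at scene (293,268) and (352,260); the green one at (289,242) is the decoy. The blue tray is at (342,340), the red at (460,288), and the white tray is a decoy. The small end of the rod is at (162,250).

```bash
cat > m.py <<'E'
from h import *
for n in('scene0','side0'):
    f=load(n); P=cloud(f); p=f['p']; hsv=cv2.cvtColor(p,cv2.COLOR_BGR2HSV).astype(int); H,S,V=hsv[...,0],hsv[...,1],hsv[...,2]
    z=P[...,2]; ok=(f['d']>0)&(P[...,0]>.2)&(P[...,0]<1.1)&(abs(P[...,1])<.6)
    def cc(m,name,mn=25):
        k,l,s,c=cv2.connectedComponentsWithStats(m.astype(np.uint8))
        for i in range(1,k):
            if s[i,4]>=mn:
                q=P[l==i]; print(n,name,'px',c[i].round(1),'bb',s[i,:4],'n',s[i,4],'mean',q.mean(0).round(4),'mid',((q.min(0)+q.max(0))/2).round(4),'ext',np.ptp(q,axis=0).round(3),'rng z',q[:,2].min().round(3),q[:,2].max().round(3))
    cc(ok&(z>.02)&(z<.11)&(S<60)&(V>80),'steel')
    cc(ok&(z>.084)&(z<.1)&(S<60)&(V>80),'steeltop',10)
    cc(ok&(S>120)&(H>100)&(H<130)&(z>.028),'bluelip')
    cc(ok&(S>150)&((H<6)|(H>174))&(z>.028)&(z<.06),'redlip')
    cc(ok&(S>100)&(H>8)&(H<22)&(z>.12),'bronze')
    cc(ok&(z>.18)&(z<.195)&(S<60),'rodtop')
    cc(ok&(S>100)&(H>22)&(H<35)&(z>.02)&(z<.3),'yellow')
    m=ok&(S>100)&(H>35)&(H<85); cc(m,'green')
E
python3 m.py
```

```text
scene0 steel px [386.4 217.6] bb [350 196  73  47] n 908 mean [0.2959 0.1871 0.0311] mid [0.2966 0.188  0.0297] ext [0.17  0.196 0.019] rng z 0.02 0.039
scene0 steel px [238.5 212.2] bb [232 208  14  10] n 112 mean [ 0.2641 -0.2047  0.0249] mid [ 0.2624 -0.2053  0.0256] ext [0.039 0.036 0.011] rng z 0.02 0.031
scene0 steel px [352.3 256.9] bb [346 242  14  31] n 361 mean [0.4689 0.0872 0.0645] mid [0.4629 0.0878 0.0575] ext [0.032 0.03  0.074] rng z 0.02 0.094
scene0 steel px [292.6 265.1] bb [284 249  18  33] n 460 mean [ 0.4939 -0.0483  0.0661] mid [ 0.4626 -0.0529  0.0574] ext [0.086 0.043 0.074] rng z 0.021 0.094
scene0 steel px [157.8 275.5] bb [154 272   9   8] n 49 mean [ 0.4867 -0.3642  0.0259] mid [ 0.4922 -0.3649  0.036 ] ext [0.037 0.015 0.032] rng z 0.02 0.052
scene0 steel px [169.3 296.7] bb [163 293  14   9] n 83 mean [ 0.5557 -0.319   0.0342] mid [ 0.5493 -0.3194  0.0309] ext [0.03  0.031 0.021] rng z 0.021 0.041
scene0 steel px [ 91.  311.9] bb [ 86 308  12   9] n 68 mean [ 0.5921 -0.4799  0.0301] mid [ 0.5911 -0.48    0.0302] ext [0.013 0.028 0.019] rng z 0.021 0.04

[... 4636 characters left out ...]
id [0.5219 0.32   0.0326] ext [0.157 0.189 0.009] rng z 0.028 0.037
side0 bronze px [421.9 277.1] bb [413 272  19  11] n 171 mean [ 0.5574 -0.2907  0.1782] mid [ 0.5516 -0.2954  0.1745] ext [0.035 0.029 0.028] rng z 0.161 0.189
side0 rodtop px [501.5 331.4] bb [409 270 148 102] n 2139 mean [ 0.5812 -0.4755  0.1851] mid [ 0.5883 -0.4202  0.1854] ext [0.132 0.289 0.011] rng z 0.18 0.191
side0 yellow px [314.6 170. ] bb [307 149  16  41] n 500 mean [0.661  0.4039 0.0846] mid [0.665  0.4086 0.0859] ext [0.055 0.044 0.132] rng z 0.02 0.152
side0 green px [308.4 285.7] bb [301 267  15  39] n 493 mean [ 0.409  -0.0722  0.055 ] mid [ 0.4331 -0.0119  0.0455] ext [0.076 0.146 0.094] rng z -0.002 0.093
```

```bash
python3 - <<'E'
import cv2
a=cv2.imread('pics/scene0.png');b=cv2.imread('pics/side0.png')
x=[cv2.resize(a[215:305,260:380],(480,360),interpolation=2),cv2.resize(b[220:310,260:380],(480,360)) ]
y=[cv2.resize(a[220:280,110:190],(480,360)),cv2.resize(b[255:315,390:470],(480,360))]
o=cv2.vconcat([cv2.hconcat(x),cv2.hconcat(y)]);cv2.imwrite('pics/crop0.png',cv2.resize(o,(800,600)))
E
```

```text
(no output)
```

View pics/crop0.png

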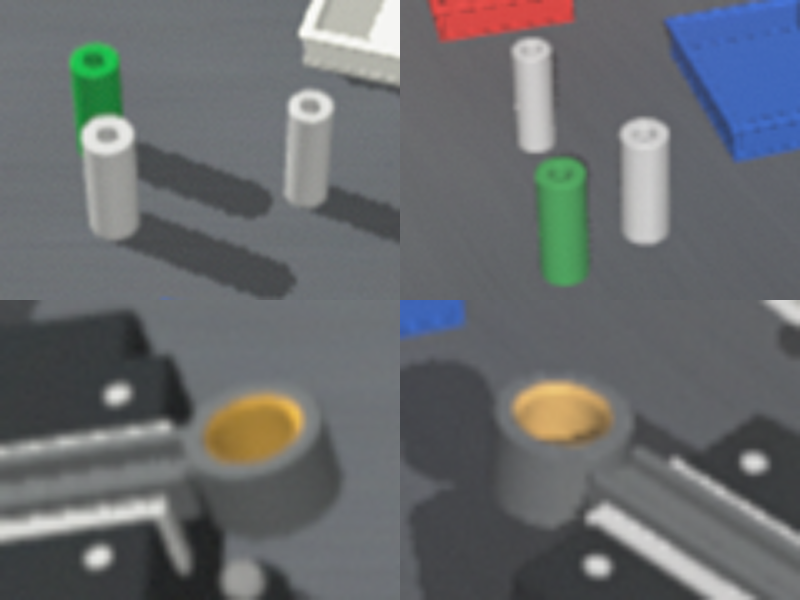

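```bash
cat >> h.py <<'E'
from scipy.spatial.transform import Rotation as Ro
def axes(s=None):
    s=s or get_state(); return Ro.from_quat(s['orientation']).as_matrix()
def to(target,zdir=None,s=None):
    """tool-axis shift (mm) from now to target, turn(deg) for tool pointing straight down, tool z along zdir"""
    s=s or get_state(); M=axes(s); d=(np.array(target)-s['tool_pos'])*1000
    out=M.T@d; x=np.array([0,0,-1.]); z=M[:,2].copy() if zdir is None else np.array([zdir[0],zdir[1],0.])
    z[2]=0; z/=np.linalg.norm(z)
    if z@M[:,2]<0: z=-z
    T=np.stack([x,np.cross(z,x),z],1); rv=np.degrees(Ro.from_matrix(M.T@T).as_rotvec())
    print('shift mm (now axes)',out.round(1),'shift mm (target axes)',(T.T@d).round(1),'turn deg',rv.round(2),'| tcp',s['tool_pos'].round(4),'t',round(s['clock'],2),'w',round(s['gripper_width']*1000,1),'F',s['ft_force'].round(1))
    return out,rv
E
python3 - <<'E'
from h import *
from scipy.optimize import least_squares
M=axes();print(M.round(3)); 
for n in('scene0','side0'):
    f=load(n);P=cloud(f);z=P[...,2]
    m=(f['d']>0)&(z>.181)&(z<.195)&(P[...,1]>-.335)&(P[...,1]<-.25)&(P[...,0]>.5)&(P[...,0]<.6)
    q=P[m]; v,u=np.nonzero(m); print(n,len(q),q.min(0),q.max(0), np.median(q[:,2]))
    # outer boundary circle fit with y>-.31
    from scipy.spatial import ConvexHull
    h=q[ConvexHull(q[:,:2]).vertices]; h=h[h[:,1]>-.305]
    r=least_squares(lambda c:np.hypot(h[:,0]-c[0],h[:,1]-c[1])-.0265,[.55,-.3]); print(' outer',r.x,(r.fun*1e3).round(1))
    for (a,b,w) in (((.461,.0865),'near',.03),((.486,-.051),'far',.035)):
        m=(f['d']>0)&(z>.02)&(z<.1)&(np.hypot(P[...,0]-a[0],P[...,1]-a[1])<.03); q=P[m]
        o=-f['R'].T@f['t']
        r=least_squares(lambda c:np.hypot(q[:,0]-c[0],q[:,1]-c[1])-c[2],[*a,.016],loss='soft_l1',f_scale=.001)
        s=q[q[:,2]<.085]; r2=least_squares(lambda c:np.hypot(s[:,0]-c[0],s[:,1]-c[1])-c[2],[*a,.016],loss='soft_l1',f_scale=.001)
        print(b,r2.x.round(4))
E
```

```text
[[-0.001 -0.927  0.375]
 [-0.002  0.375  0.927]
 [-1.    -0.    -0.002]]
scene0 381 [ 0.52452473 -0.3347892   0.18114042] [ 0.5775297  -0.27300116  0.19136504] 0.1878573733881633
 outer [ 0.55133826 -0.29951351] [-0.2  0.1  0.1  0.1 -0.   0.1 -0.1  0.3  0.   0.1  0.1  0.1 -0.4 -0.4
 -0.2  0.6  0.1]
near [0.4631 0.0878 0.0129]
far [ 0.4895 -0.0487  0.0148]
side0 336 [ 0.52224818 -0.33462418  0.18107301] [ 0.57499803 -0.27585294  0.19022015] 0.18652658873020833
 outer [ 0.54980747 -0.30280535] [-0.2  0.1  0.2 -0.1  0.3  0.6 -0.7 -0.4 -0.5  0.2  0.3  0.3  0.2]
near [0.4595 0.0831 0.0129]
far [ 0.4849 -0.0535  0.0154]
```

```bash
cat >> h.py <<'E'
def plan(target,zaz,n,maxturn=6.9,s=None):
    s=s or get_state(); M=axes(s); az=np.degrees(np.arctan2(M[1,2],M[0,2])); d=(np.array(target)-s['tool_pos'])*1000/n
    to(target,[np.cos(np.radians(zaz)),np.sin(np.radians(zaz))],s)
    for k in range(n):
        r=np.radians(az); z=np.array([np.cos(r),np.sin(r)]); y=np.array([-z[1],z[0]])
        tr=np.clip(az-zaz,-maxturn,maxturn)
        print(k,[round(-d[2],1),round(y@d[:2],1),round(z@d[:2],1),round(tr,1)]); az-=tr
E
python3 - <<'E'
from h import *
plan((.461,.0855,.20),0,15)
f=load('wrist0'); print(proj(f,get_state()['tool_pos']), f['R'])
E
```

```text
shift mm (now axes) [  31.1 -395.2 -396.9] shift mm (target axes) [  30.2 -516.3  217.3] turn deg [67.96 -0.1   0.08] | tcp [0.2437 0.6018 0.2302] t 0.15 w 85.7 F [-0.2  0.9 -0. ]
0 [np.float64(2.0), np.float64(-26.3), np.float64(-26.5), np.float64(6.9)]
1 [np.float64(2.0), np.float64(-29.3), np.float64(-23.1), np.float64(6.9)]
2 [np.float64(2.0), np.float64(-31.9), np.float64(-19.4), np.float64(6.9)]
3 [np.float64(2.0), np.float64(-34.0), np.float64(-15.4), np.float64(6.9)]
4 [np.float64(2.0), np.float64(-35.6), np.float64(-11.2), np.float64(6.9)]
5 [np.float64(2.0), np.float64(-36.7), np.float64(-6.9), np.float64(6.9)]
6 [np.float64(2.0), np.float64(-37.3), np.float64(-2.4), np.float64(6.9)]
7 [np.float64(2.0), np.float64(-37.3), np.float64(2.1), np.float64(6.9)]
8 [np.float64(2.0), np.float64(-36.8), np.float64(6.5), np.float64(6.9)]
9 [np.float64(2.0), np.float64(-35.7), np.float64(10.9), np.float64(5.9)]
10 [np.float64(2.0), np.float64(-34.4), np.float64(14.5), np.float64(0.0)]
11 [np.float64(2.0), np.float64(-34.4), np.float64(14.5), np.float64(0.0)]
12 [np.float64(2.0), np.float64(-34.4), np.float64(14.5), np.float64(0.0)]
13 [np.float64(2.0), np.float64(-34.4), np.float64(14.5), np.float64(0.0)]
14 [np.float64(2.0), np.float64(-34.4), np.float64(14.5), np.float64(0.0)]
[319.11574881 318.01097274] [[ 0.37568756  0.92674359 -0.00227301]
 [ 0.87813523 -0.35519642  0.32049027]
 [ 0.29620494 -0.12240022 -0.94724908]]
```

```bash
python3 -m jog '[[85,2,-26.3,-26.5,6.9,0,0],[85,2,-29.3,-23.1,6.9,0,0],[85,2,-31.9,-19.4,6.9,0,0],[85,2,-34,-15.4,6.9,0,0],[85,2,-35.6,-11.2,6.9,0,0]]' 60
python3 -m jog '[[85,2,-36.7,-6.9,6.9,0,0],[85,2,-37.3,-2.4,6.9,0,0],[85,2,-37.3,2.1,6.9,0,0],[80,2,-36.8,6.5,6.9,0,0],[70,2,-35.7,10.9,5.9,0,0]]'
python3 -m jog '[[65,2,-34.4,14.5,0,0,0],[65,2,-34.4,14.5,0,0,0],[65,2,-34.4,14.5,0,0,0],[65,2,-34.4,14.5,0,0,0],[65,2,-34.4,14.5,0,0,0]]'
python3 - <<'E'
from h import *
to((.461,.0855,.20),(1,0)); snap('wrist','w1'); f=load('w1'); P=cloud(f)
v=P[...,2]; m=(f['d']>0)&(v>.083)&(v<.1)&(np.hypot(P[...,0]-.461,P[...,1]-.0855)<.05)
q=P[m]; print(m.sum(),q.mean(0) if m.sum() else 0, q.min(0),q.max(0)); to((.461,.0855,.20),(1,0))
E
```

```text
clock: 0.57
tool_pos: [0.3167, 0.4285, 0.2208]
orientation: [-0.202, 0.678, 0.201, 0.678]
ft_force: [1.2, 0.7, 0.0]
gripper_width: 0.0848
clock: 0.98
tool_pos: [0.389, 0.2564, 0.211]
orientation: [0.002, 0.707, -0.002, 0.707]
ft_force: [0.3, 0.8, 0.7]
gripper_width: 0.0707
clock: 1.4
tool_pos: [0.4613, 0.0845, 0.2012]
orientation: [0.0, 0.707, -0.0, 0.707]
ft_force: [0.5, 0.4, -1.0]
gripper_width: 0.0649
shift mm (now axes) [ 1.2  1.  -0.3] shift mm (target axes) [ 1.2  1.  -0.3] turn deg [-0.04  0.   -0.03] | tcp [0.4613 0.0845 0.2012] t 1.4 w 64.9 F [ 0.5  0.4 -1. ]
992 [0.45926402 0.088225   0.0886084 ] [0.44455127 0.07207837 0.08305774] [0.47409088 0.1026246  0.0907645 ]
shift mm (now axes) [ 1.3 10.  -3.2] shift mm (target axes) [ 1.3 10.  -3.1] turn deg [-0.67  0.16  0.27] | tcp [0.4641 0.0755 0.2013] t 1.45 w 65.0 F [ 2.4 -4.9 -0.8]
```

View pics/w1.png

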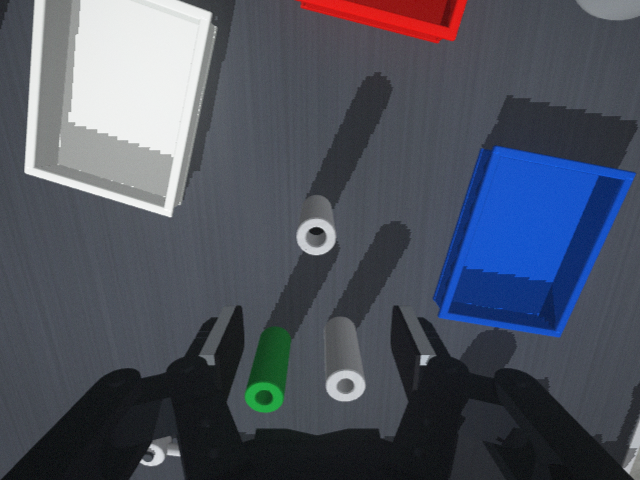

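The near pin's ring shows at (316,236), with the far pin at (345,385) and the green decoy at (265,395). I'll let the arm settle and measure again.

```bash
cat > pm.py <<'E'
from h import *; import sys
def ring(tag,c,zlo,zhi,rad=.05):
    f=load(tag); P=cloud(f); v=P[...,2]; m=(f['d']>0)&(v>zlo)&(v<zhi)&(np.hypot(P[...,0]-c[0],P[...,1]-c[1])<rad)
    q=P[m]; mm=cv2.morphologyEx(m.astype(np.uint8),cv2.MORPH_CLOSE,np.ones((3,3)))
    cs,_=cv2.findContours(mm,cv2.RETR_EXTERNAL,cv2.CHAIN_APPROX_NONE); k=max(cs,key=cv2.contourArea)
    (u,w),_,_=e=cv2.fitEllipse(k); print(tag,'n',m.sum(),'ellipse',np.round(e[0],1),np.round(e[1],1),'z',np.median(q[:,2]).round(4),'ctr mid',((q.min(0)+q.max(0))/2).round(4),'ext',np.ptp(q,axis=0).round(4)); return f,u,w
E
python3 -m jog '[[65,0,0,0,0,0,0],[65,0,0,0,0,0,0],[65,0,0,0,0,0,0],[65,0,0,0,0,0,0],[65,0,0,0,0,0,0]]'
python3 - <<'E'
from pm import *
snap('wrist','w2')
f,u,v=ring('w2',(.461,.0855),.086,.1,.03); c=onz(f,u,v,.09); print(c)
f,u,v=ring('w2',(.487,-.051),.086,.1,.03); print(onz(f,u,v,.09))
to((c[0],c[1],.051),(1,0))
E
```

```text
clock: 1.87
tool_pos: [0.4608, 0.088, 0.2012]
orientation: [-0.001, 0.707, 0.001, 0.707]
ft_force: [0.3, 0.2, 0.7]
gripper_width: 0.0651
w2 n 920 ellipse [316.2 239.6] [37.5 38.8] z 0.089 ctr mid [0.4594 0.0875 0.0886] ext [0.0296 0.0298 0.0051]
[0.45925929 0.08842536 0.09      ]
w2 n 899 ellipse [344.8 386.9] [33.2 38.9] z 0.0888 ctr mid [ 0.4848 -0.0486  0.0884] ext [0.0336 0.0342 0.0048]
[ 0.48444434 -0.04665696  0.09      ]
shift mm (now axes) [150.2   0.7  -1.5] shift mm (target axes) [150.2   0.7  -1.5] turn deg [ 0.13 -0.01 -0.01] | tcp [0.4608 0.0877 0.2012] t 1.92 w 65.3 F [ 0.  -0.4  0.8]
```

```bash
python3 -m jog '[[65,30,-0.5,-0.8,0,0,0],[65,35,0,0,0,0,0],[65,35,0,0,0,0,0],[65,30,0,0,0,0,0],[65,20,0,0,0,0,0]]' 50
python3 -m jog '[[65,0,0,0,0,0,0],[65,0,0,0,0,0,0],[45,0,0,0,0,0,0],[38,0,0,0,0,0,0],[34,0,0,0,0,0,0]]'
python3 -m jog '[[28,0,0,0,0,0,0],[25,0,0,0,0,0,0],[25,0,0,0,0,0,0],[25,0,0,0,0,0,0],[25,0,0,0,0,0,0]]'
python3 -c "
from h import *
to((.5506,-.215,.26),(1,0))"
```

```text
clock: 2.33
tool_pos: [0.4583, 0.0863, 0.0485]
orientation: [-0.001, 0.708, 0.0, 0.706]
ft_force: [0.2, 0.3, -0.0]
gripper_width: 0.0651
clock: 2.75
tool_pos: [0.4621, 0.0865, 0.053]
orientation: [0.001, 0.706, 0.0, 0.708]
ft_force: [0.4, -0.3, 0.4]
gripper_width: 0.034
clock: 3.17
tool_pos: [0.4615, 0.0864, 0.0529]
orientation: [0.001, 0.706, 0.0, 0.708]
ft_force: [-2.0, 0.5, 6.3]
gripper_width: 0.0288
shift mm (now axes) [-207.5 -300.9   89.7] shift mm (target axes) [-207.1 -301.4   89.1] turn deg [-0.05  0.11 -0.11] | tcp [0.4615 0.0864 0.0529] t 3.17 w 28.8 F [-2.   0.5  6.3]
```

```bash
python3 -m jog '[[25,-15,0,0,0,0,0],[25,-30,0,0,0,0,0],[25,-40,0,0,0,0,0],[25,-40,0,0,0,0,0],[25,-40,-5,0,0,0,0]]'
python3 -m jog '[[25,-20,-20,3,0,0,0],[25,-10,-35,7,0,0,0],[25,-10,-38,7,0,0,0],[25,-5,-38,7,0,0,0],[25,-5,-38,7,0,0,0]]'
python3 -m jog '[[25,-5,-38,7,0,0,0],[25,-5,-38,7,0,0,0],[25,-5,-38,7,0,0,0],[25,-5,-38,7,0,0,0],[25,-2,-38,7,0,0,0]]'
python3 -m jog '[[25,0,-38,7,0,0,0],[25,0,-36,7,0,0,0],[25,0,-22,7,0,0,0],[25,0,-5,4,0,0,0],[25,0,0,0,0,0,0]]'
python3 -m jog '[[25,0,0,0,0,0,0],[25,0,0,0,0,0,0],[25,0,0,0,0,0,0],[25,0,0,0,0,0,0],[25,0,0,0,0,0,0]]'
python3 -c "
from h import *
snap('wrist','w3')
to((.5506,-.381,.29),(1,0))"
```

```text
clock: 3.58
tool_pos: [0.4589, 0.0812, 0.2173]
orientation: [-0.0, 0.708, 0.0, 0.706]
ft_force: [0.8, 1.0, -4.9]
gripper_width: 0.0287
clock: 4.0
tool_pos: [0.4905, -0.0898, 0.2667]
orientation: [0.001, 0.707, 0.001, 0.707]
ft_force: [1.5, 1.1, -3.8]
gripper_width: 0.0287
clock: 4.42
tool_pos: [0.5257, -0.2794, 0.2884]
orientation: [0.001, 0.707, 0.0, 0.707]
ft_force: [-0.0, 0.6, -3.7]
gripper_width: 0.0285
clock: 4.83
tool_pos: [0.5499, -0.3813, 0.2872]
orientation: [0.001, 0.708, -0.002, 0.706]
ft_force: [-0.4, 0.6, -3.6]
gripper_width: 0.0289
clock: 5.25
tool_pos: [0.5514, -0.3779, 0.2884]
orientation: [-0.0, 0.707, 0.001, 0.707]
ft_force: [-0.3, 0.1, -4.6]
gripper_width: 0.0289
shift mm (now axes) [-1.5 -2.7 -0.7] shift mm (target axes) [-1.5 -2.7 -0.7] turn deg [ 0.03  0.03 -0.03] | tcp [ 0.5513 -0.3783  0.2885] t 5.3 w 28.9 F [-0.2 -0.2 -3.7]
```

View pics/w3.png

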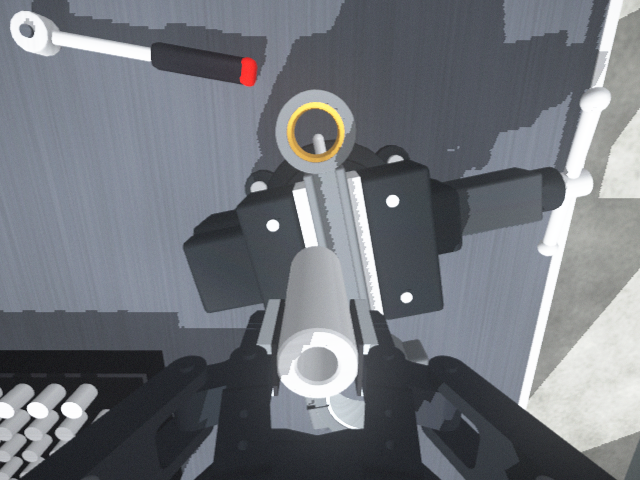

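```bash
cat > bm.py <<'E'
from pm import *
from scipy.optimize import least_squares
def bush(tag):
    f=load(tag); hsv=cv2.cvtColor(f['p'],cv2.COLOR_BGR2HSV); m=cv2.inRange(hsv,(10,100,60),(32,255,255)); m[200:]=0
    cs,_=cv2.findContours(m,cv2.RETR_EXTERNAL,cv2.CHAIN_APPROX_NONE); k=max(cs,key=cv2.contourArea); e=cv2.fitEllipse(k)
    h=np.array([onz(f,u,v,.188) for u,v in k[:,0]]); r=least_squares(lambda c:np.hypot(h[:,0]-c[0],h[:,1]-c[1])-c[2],[.55,-.3,.018])
    print('bush ellipse',np.round(e[0],1),np.round(e[1],1),'circle',r.x.round(4),'ellctr',onz(f,*e[0],.188).round(4))
    P=cloud(f); q=P[(f['d']>0)&(abs(P[...,2]-.188)<.004)&(np.hypot(P[...,0]-r.x[0],P[...,1]-r.x[1])<.025)]; print(' ring depth z',np.median(q[:,2]),'n',len(q))
    return r.x[:2]
def held(tag,tcp):
    f=load(tag); P=cloud(f); d=P-tcp
    m=(f['d']>0)&(np.hypot(d[...,0],d[...,1])<.03)&(d[...,2]>.02)&(d[...,2]<.06)&(f['p'].min(-1)>90); q=P[m]
    zt=np.percentile(q[:,2],98)
    m2=m&(P[...,2]>zt-.004); mm=cv2.morphologyEx(m2.astype(np.uint8),cv2.MORPH_CLOSE,np.ones((5,5)))
    cs,_=cv2.findContours(mm,cv2.RETR_EXTERNAL,cv2.CHAIN_APPROX_NONE); k=max(cs,key=cv2.contourArea); e=cv2.fitEllipse(k)
    print('held top z',zt.round(4),'dz tcp',(zt-tcp[2]).round(4),'ell',np.round(e[0],1),np.round(e[1],1),'ctr',onz(f,*e[0],zt).round(4),'tcp',tcp.round(4))
    # side surface axis: fit cylinder in slices
    for lo in(-.05,-.04,-.03,-.02,-.01,0,.01):
        s=P[(f['d']>0)&(np.hypot(d[...,0],d[...,1])<.026)&(d[...,2]>lo)&(d[...,2]<lo+.01)&(abs(d[...,0])<.013)]
        if len(s)>30:
            r=least_squares(lambda c:np.hypot(s[:,0]-c[0],s[:,1]-c[1])-R0,[tcp[0],tcp[1]],loss='soft_l1',f_scale=.001); print('  slice',lo,len(s),r.x.round(4))
R0=.015
E
python3 - <<'E'
from bm import *
b=bush('w3'); held('w3',get_state()['tool_pos'])
E
```

```text
bush ellipse [315.2 131.8] [56.5 59.3] circle [ 0.5494 -0.3006  0.0184] ellctr [ 0.5494 -0.3001  0.188 ]
 ring depth z 0.1869422943055173 n 2796
held top z 0.3259 dz tcp 0.0373 ell [323.3 361.5] [73.9 98. ] ctr [ 0.553  -0.3744  0.3259] tcp [ 0.5513 -0.3783  0.2885]
  slice -0.05 257 [ 0.5497 -0.3771]
  slice -0.04 298 [ 0.5498 -0.3772]
  slice -0.03 351 [ 0.5499 -0.3771]
  slice -0.02 398 [ 0.55   -0.3772]
  slice -0.01 490 [ 0.5502 -0.3772]
  slice 0 583 [ 0.5503 -0.3772]
  slice 0.01 917 [ 0.5503 -0.3768]
```

```bash
python3 -m jog '[[25,0,10,0,0,0,0],[25,0,20,0,0,0,0],[25,5,22,0,0,0,0],[25,10,17,0,0,0,0],[25,12,7.5,-0.3,0,0,0]]'
python3 -m jog '[[25,8,0,0,0,0,0],[25,4,0,0,0,0,0],[25,0,0,0,0,0,0],[25,0,0,0,0,0,0],[25,0,0,0,0,0,0]]'
python3 -c "
from bm import *
s=get_state();snap('scene','s4');snap('side','d4')
to((.5510,-.3018,.245),(1,0))
for t in('s4','d4'):
  f=load(t);P=cloud(f);d=P-s['tool_pos']
  for lo in(-.05,-.04,-.03):
    q=P[(f['d']>0)&(np.hypot(d[...,0],d[...,1])<.024)&(d[...,2]>lo)&(d[...,2]<lo+.01)]
    r=least_squares(lambda c:np.hypot(q[:,0]-c[0],q[:,1]-c[1])-.015,[.55,-.3],loss='soft_l1',f_scale=.001);print(t,lo,len(q),r.x.round(4))
"
python3 -c "
import cv2
a=cv2.imread('pics/s4.png')[180:270,110:230];b=cv2.imread('pics/d4.png')[215:305,370:490]
cv2.imwrite('pics/c4.png',cv2.resize(cv2.hconcat([a,b]),(800,300),interpolation=2))"
```

```text
clock: 5.72
tool_pos: [0.5526, -0.2985, 0.2616]
orientation: [-0.0, 0.706, 0.002, 0.708]
ft_force: [0.6, 1.6, -4.2]
gripper_width: 0.0288
clock: 6.13
tool_pos: [0.5505, -0.3049, 0.25]
orientation: [0.001, 0.707, -0.002, 0.707]
ft_force: [0.3, -0.7, -3.7]
gripper_width: 0.029
shift mm (now axes) [5.1 2.6 0.2] shift mm (target axes) [5.1 2.5 0.2] turn deg [-0.15  0.06  0.07] | tcp [ 0.5508 -0.3043  0.2501] t 6.23 w 29.2 F [-0.2  1.  -3.9]
s4 -0.05 65 [ 0.5494 -0.3031]
s4 -0.04 68 [ 0.5496 -0.3034]
s4 -0.03 64 [ 0.55   -0.3033]
d4 -0.05 67 [ 0.5495 -0.3052]
d4 -0.04 70 [ 0.55   -0.3048]
d4 -0.03 67 [ 0.55   -0.3052]
```

View pics/c4.png

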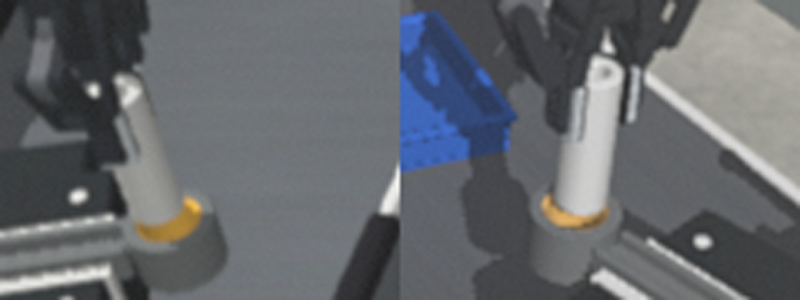

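```bash
python3 -m jog '[[25,0,0.7,0.3,0,0,0],[25,0,0,0,0,0,0],[25,0,0,0,0,0,0],[25,0,0,0,0,0,0],[25,0,0,0,0,0,0]]'
python3 -c "
from h import *
to((.5514,-.3016,.245),(1,0))"
```

```text
clock: 6.65
tool_pos: [0.5512, -0.3021, 0.2493]
orientation: [0.0, 0.707, -0.0, 0.707]
ft_force: [0.9, -0.3, -4.4]
gripper_width: 0.0289
shift mm (now axes) [4.3 0.5 0.2] shift mm (target axes) [4.3 0.5 0.2] turn deg [-0.04  0.    0.  ] | tcp [ 0.5512 -0.3021  0.2493] t 6.65 w 28.9 F [ 0.9 -0.3 -4.4]
```

```bash
python3 -m jog '[[25,2,0.5,0.2,0,0,0],[25,2,0,0,0,0,0],[25,2,0,0,0,0,0],[25,2,0,0,0,0,0],[25,0,0,0,0,0,0]]'
python3 -m jog '[[25,1.5,0,0,0,0,0],[25,1.5,0,0,0,0,0],[25,1.5,0,0,0,0,0],[25,0,0,0,0,0,0],[25,0,0,0,0,0,0]]'
python3 -c "
from h import *
to((.5514,-.3016,.245),(1,0))"
```

```text
clock: 7.07
tool_pos: [0.551, -0.3012, 0.2405]
orientation: [0.0, 0.708, -0.0, 0.707]
ft_force: [-0.2, 0.1, -4.5]
gripper_width: 0.0289
clock: 7.48
tool_pos: [0.5513, -0.3015, 0.2366]
orientation: [0.0, 0.707, -0.0, 0.707]
ft_force: [0.2, 0.0, -5.2]
gripper_width: 0.029
shift mm (now axes) [-8.4 -0.1  0.1] shift mm (target axes) [-8.4 -0.1  0.1] turn deg [-0.04 -0.02 -0.  ] | tcp [ 0.5513 -0.3015  0.2366] t 7.48 w 29.0 F [ 0.2  0.  -5.2]
```

```bash
python3 -m jog '[[25,2,0,0,0,0,0],[25,2,0,0,0,0,0],[25,2,0,0,0,0,0],[25,2,0,0,0,0,0],[25,0,0,0,0,0,0]]'
python3 -m jog '[[25,2,0,0,0,0,0],[25,2,0,0,0,0,0],[25,2,0,0,0,0,0],[25,2,0,0,0,0,0],[25,0,0,0,0,0,0]]'
python3 -c "
from h import *
to((.5514,-.3016,.1975),(1,0))"
```

```text
clock: 7.9
tool_pos: [0.551, -0.3013, 0.2281]
orientation: [0.0, 0.708, -0.0, 0.707]
ft_force: [0.3, 0.3, -4.5]
gripper_width: 0.0285
clock: 8.32
tool_pos: [0.551, -0.3013, 0.2201]
orientation: [0.0, 0.707, -0.0, 0.707]
ft_force: [-0.1, -0.5, -5.1]
gripper_width: 0.0286
shift mm (now axes) [22.6 -0.3  0.4] shift mm (target axes) [22.6 -0.3  0.4] turn deg [-0.04 -0.06 -0.02] | tcp [ 0.551  -0.3013  0.2201] t 8.32 w 28.6 F [-0.1 -0.5 -5.1]
```

No contact force, so it slides freely. Continuing down.

```bash
python3 -m jog '[[25,2.5,0,0,0,0,0],[25,2.5,0,0,0,0,0],[25,2.5,0,0,0,0,0],[25,2.5,0,0,0,0,0],[25,0,0,0,0,0,0]]'
python3 -m jog '[[25,2.5,0,0,0,0,0],[25,2.5,0,0,0,0,0],[25,2.5,0,0,0,0,0],[25,2.5,0,0,0,0,0],[25,2,0,0,0,0,0]]'
python3 -m jog '[[25,0,0,0,0,0,0],[25,0,0,0,0,0,0],[25,0,0,0,0,0,0],[25,0,0,0,0,0,0],[25,0,0,0,0,0,0]]'
python3 -c "
from bm import *
to((.5514,-.3016,.1975),(1,0)); snap('wrist','w5');snap('side','d5');s=get_state();held('w5',s['tool_pos'])
a=cv2.imread('pics/w5.png');b=cv2.imread('pics/d5.png')[225:345,360:520]
cv2.imwrite('pics/c5.png',cv2.resize(cv2.hconcat([cv2.resize(a,(400,300)),cv2.resize(b,(400,300))]),(800,300)))
"
```

```text
clock: 8.73
tool_pos: [0.5509, -0.3012, 0.2099]
orientation: [0.0, 0.708, -0.0, 0.707]
ft_force: [0.4, 0.0, -4.1]
gripper_width: 0.0288
clock: 9.15
tool_pos: [0.5512, -0.3015, 0.1984]
orientation: [0.0, 0.707, -0.0, 0.707]
ft_force: [-0.3, 0.4, -3.4]
gripper_width: 0.0289
clock: 9.57
tool_pos: [0.5514, -0.3017, 0.199]
orientation: [0.0, 0.707, -0.0, 0.707]
ft_force: [-0.2, -0.1, -5.0]
gripper_width: 0.029
shift mm (now axes) [ 1.5  0.1 -0. ] shift mm (target axes) [ 1.5  0.1 -0. ] turn deg [-0.05  0.02  0.01] | tcp [ 0.5514 -0.3017  0.199 ] t 9.57 w 29.0 F [-0.2 -0.1 -5. ]
held top z 0.2365 dz tcp 0.0376 ell [325.3 363.1] [ 75.5 102.9] ctr [ 0.5537 -0.2987  0.2365] tcp [ 0.5514 -0.3016  0.1989]
  slice -0.02 1344 [ 0.5506 -0.295 ]
  slice -0.01 484 [ 0.5502 -0.3009]
  slice 0 587 [ 0.5503 -0.3009]
  slice 0.01 897 [ 0.5503 -0.3006]
```

View pics/c5.png

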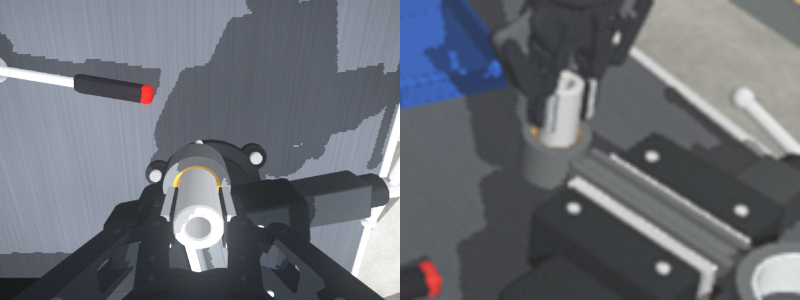

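The pin is through: its top is at 0.2365, so its lower end is about 5 mm below the underside. Now I'll draw it out.

```bash
python3 -m jog '[[25,-5,0,0,0,0,0],[25,-10,0,0,0,0,0],[25,-13,0,0,0,0,0],[25,-15,0,0,0,0,0],[25,-17,0,0,0,0,0]]'
python3 -m jog '[[25,-15,0,0,0,0,0],[25,-5,8,3,0,0,0],[25,0,22,6,0,0,0],[25,0,35,10,0,0,0],[25,0,38,11,0,0,0]]'
python3 -m jog '[[25,5,38,11,0,0,0],[25,10,38,11,0,0,0],[25,15,38,11,0,0,0],[25,20,38,11,0,0,0],[25,25,38,11,0,0,0]]'
python3 -m jog '[[25,25,32,11,0,0,0],[25,20,20,10,0,0,0],[25,10,10,5,0,0,0],[25,5,3,2,0,0,0],[25,0,0,0,0,0,0]]'
python3 -m jog '[[25,0,0,0,0,0,0],[25,0,0,0,0,0,0],[25,0,0,0,0,0,0],[25,0,0,0,0,0,0],[25,0,0,0,0,0,0]]'
python3 -c "
from bm import *
to((.658,.056,.0575),(1,0)); snap('wrist','w6');held('w6',get_state()['tool_pos'])"
```

```text
clock: 10.08
tool_pos: [0.5513, -0.3018, 0.2605]
orientation: [0.0, 0.707, -0.001, 0.707]
ft_force: [0.9, 0.2, -4.2]
gripper_width: 0.029
clock: 10.5
tool_pos: [0.5808, -0.2001, 0.2801]
orientation: [0.002, 0.706, -0.003, 0.708]
ft_force: [0.9, 0.8, -4.9]
gripper_width: 0.0289
clock: 10.92
tool_pos: [0.6363, -0.012, 0.2092]
orientation: [0.0, 0.706, 0.001, 0.709]
ft_force: [1.2, 0.2, -3.2]
gripper_width: 0.0291
clock: 11.33
tool_pos: [0.6621, 0.0493, 0.1473]
orientation: [-0.001, 0.708, -0.0, 0.706]
ft_force: [-0.5, 0.2, -5.0]
gripper_width: 0.0288
clock: 11.75
tool_pos: [0.6628, 0.0477, 0.1492]
orientation: [0.001, 0.707, -0.001, 0.708]
ft_force: [-0.1, -0.4, -4.7]
gripper_width: 0.0288
shift mm (now axes) [91.7  8.3 -4.9] shift mm (target axes) [91.7  8.3 -4.8] turn deg [-0.16  0.08 -0.01] | tcp [0.6628 0.0477 0.1492] t 11.75 w 28.8 F [-0.1 -0.4 -4.7]
held top z 0.1865 dz tcp 0.0376 ell [320.  359.6] [71.2 94.7] ctr [0.6631 0.0519 0.1865] tcp [0.6627 0.0482 0.1489]
  slice -0.05 248 [0.661  0.0484]
  slice -0.04 298 [0.6611 0.0485]
  slice -0.03 343 [0.6612 0.0485]
  slice -0.02 408 [0.6613 0.0484]
  slice -0.01 489 [0.6614 0.0485]
  slice 0 584 [0.6615 0.0485]
  slice 0.01 884 [0.6616 0.0488]
```

View pics/w6.png

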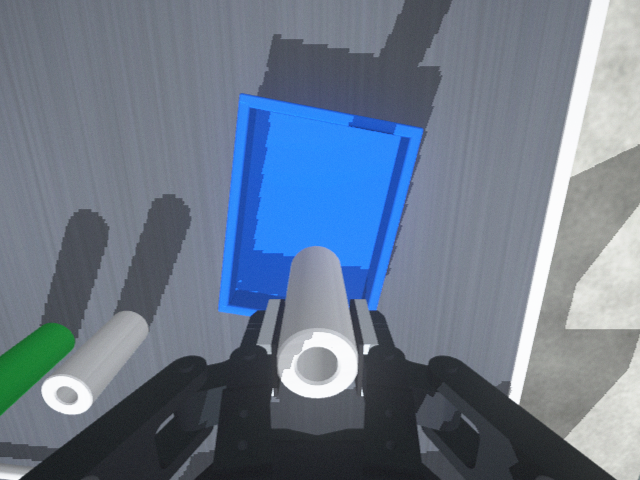

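```bash
python3 -m jog '[[25,20,4,-2,0,0,0],[25,25,4,-2,0,0,0],[25,22,0,-1,0,0,0],[25,14,0,0,0,0,0],[25,6,0,0,0,0,0]]'
python3 -m jog '[[25,0,0,0,0,0,0],[25,0,0,0,0,0,0],[25,0,0,0,0,0,0],[25,0,0,0,0,0,0],[25,0,0,0,0,0,0]]'
python3 -c "
from bm import *
to((.658,.056,.0565),(1,0))"
```

```text
clock: 12.22
tool_pos: [0.6553, 0.0571, 0.0583]
orientation: [-0.0, 0.709, -0.0, 0.705]
ft_force: [-0.9, -0.6, -3.5]
gripper_width: 0.029
clock: 12.63
tool_pos: [0.6587, 0.0569, 0.0627]
orientation: [0.0, 0.706, -0.0, 0.708]
ft_force: [0.4, 0.3, -4.8]
gripper_width: 0.0289
shift mm (now axes) [ 6.2 -0.9 -0.7] shift mm (target axes) [ 6.2 -0.9 -0.7] turn deg [-0.06  0.16 -0.02] | tcp [0.6587 0.0569 0.0627] t 12.63 w 28.9 F [ 0.4  0.3 -4.8]
```

```bash
python3 -m jog '[[25,2,0,0,0,0,0],[25,1.5,0,0,0,0,0],[25,1,0,0,0,0,0],[25,0.5,0,0,0,0,0],[25,0,0,0,0,0,0]]'
python3 -m jog '[[25,0.5,0,0,0,0,0],[25,0.5,0,0,0,0,0],[25,0,0,0,0,0,0],[25,0,0,0,0,0,0],[25,0,0,0,0,0,0]]'
python3 -c "
from bm import *
to((.658,.056,.0565),(1,0))"
```

```text
clock: 13.05
tool_pos: [0.6577, 0.0571, 0.0572]
orientation: [0.001, 0.707, -0.0, 0.707]
ft_force: [-2.4, 0.4, 2.9]
gripper_width: 0.0292
clock: 13.47
tool_pos: [0.6577, 0.057, 0.0571]
orientation: [0.001, 0.707, 0.0, 0.707]
ft_force: [-3.9, 1.1, 8.1]
gripper_width: 0.0289
shift mm (now axes) [ 0.6 -1.   0.3] shift mm (target axes) [ 0.6 -1.   0.3] turn deg [-0.05 -0.01 -0.07] | tcp [0.6577 0.057  0.0571] t 13.47 w 28.9 F [-3.9  1.1  8.1]
```

Contact with the floor (about 12 N). Releasing gently.

```bash
python3 -m jog '[[29,-0.8,0,0,0,0,0],[31,0,0,0,0,0,0],[34,0,0,0,0,0,0],[40,0,0,0,0,0,0],[50,0,0,0,0,0,0]]'
python3 -m jog '[[60,0,0,0,0,0,0],[60,0,0,0,0,0,0],[60,-10,0,0,0,0,0],[60,-25,0,0,0,0,0],[60,-38,0,0,0,0,0]]'
python3 -m jog '[[60,-40,0,0,0,0,0],[60,-30,0,0,0,0,0],[60,-5,0,0,0,0,0],[60,0,0,0,0,0,0],[60,0,0,0,0,0,0]]'
python3 -c "
from bm import *
snap('wrist','w7');snap('scene','s7')
f,u,v=ring('w7',(.658,.056),.088,.1,.03);print(onz(f,u,v,.094))
for t in('w7','s7'):
  f=load(t);P=cloud(f)
  for lo in(.05,.065,.08):
    q=P[(f['d']>0)&(np.hypot(P[...,0]-.658,P[...,1]-.056)<.03)&(P[...,2]>lo)&(P[...,2]<lo+.012)]
    if len(q)>10: r=least_squares(lambda c:np.hypot(q[:,0]-c[0],q[:,1]-c[1])-.015,[.658,.056],loss='soft_l1',f_scale=.001);print(t,lo,len(q),r.x.round(4))
to((.487,-.051,.17),(1,0))"
```

```text
clock: 13.88
tool_pos: [0.6581, 0.057, 0.056]
orientation: [0.0, 0.707, -0.0, 0.708]
ft_force: [0.1, 1.8, 0.2]
gripper_width: 0.0495
clock: 14.3
tool_pos: [0.6541, 0.0571, 0.1262]
orientation: [-0.0, 0.71, -0.001, 0.704]
ft_force: [0.8, 0.7, -0.5]
gripper_width: 0.0602
clock: 14.72
tool_pos: [0.6574, 0.0571, 0.2043]
orientation: [0.001, 0.707, -0.0, 0.707]
ft_force: [0.0, 0.3, -0.5]
gripper_width: 0.0603
w7 n 975 ellipse [315.5 237.7] [38.6 39.1] z 0.0929 ctr mid [0.6554 0.0581 0.0918] ext [0.0295 0.0303 0.0073]
[0.65544679 0.05930321 0.094     ]
w7 0.05 101 [0.6553 0.0579]
w7 0.065 204 [0.6547 0.0595]
w7 0.08 313 [0.6557 0.0588]
s7 0.05 51 [0.6565 0.0587]
s7 0.065 52 [0.6566 0.0585]
s7 0.08 85 [0.6573 0.0589]
shift mm (now axes) [  32.7 -108.4 -168.8] shift mm (target axes) [  32.  -108.3 -169. ] turn deg [-0.03 -0.2   0.01] | tcp [0.656  0.0573 0.202 ] t 14.82 w 59.8 F [-0.8  0.4 -1.1]
```

View pics/w7.png

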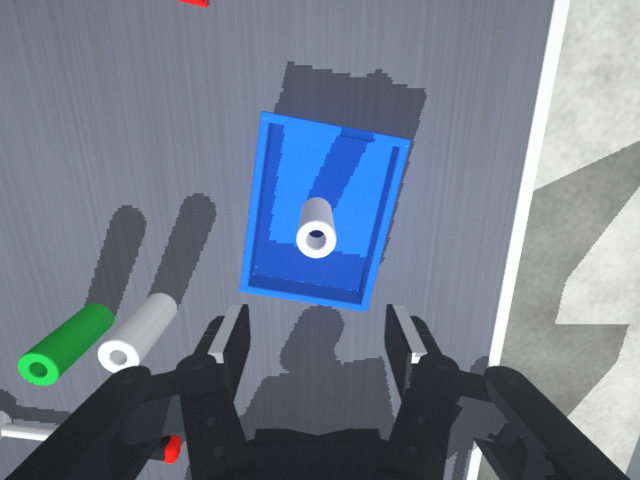

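```bash
python3 -m jog '[[54,0,-10,-16,0,0,0],[54,0,-21,-33,0,0,0],[54,0,-21,-33,0,0,0],[54,0,-21,-33,0,0,0],[54,0,-21,-33,0,0,0]]'
python3 -m jog '[[54,0,-11,-17,0,0,0],[54,0,-3,-5,0,0,0],[54,0,0,0,0,0,0],[54,0,0,0,0,0,0],[54,0,0,0,0,0,0]]'
python3 -m jog '[[54,0,0,0,0,0,0],[54,0,0,0,0,0,0],[54,0,0,0,0,0,0],[54,0,0,0,0,0,0],[54,0,0,0,0,0,0]]'
python3 -c "
from bm import *
snap('wrist','w8')
f,u,v=ring('w8',(.486,-.05),.086,.1,.03);print(onz(f,u,v,.09))
f,u,v=ring('w8',(.415,-.065),.086,.1,.03);print('green',onz(f,u,v,.09))
to((.486,-.050,.053),(1,0))"
```

```text
clock: 15.23
tool_pos: [0.5064, -0.0376, 0.2017]
orientation: [-0.001, 0.709, -0.001, 0.706]
ft_force: [-0.8, 0.1, 1.4]
gripper_width: 0.0542
clock: 15.65
tool_pos: [0.4886, -0.0495, 0.2039]
orientation: [-0.001, 0.707, 0.0, 0.707]
ft_force: [0.5, 0.9, -0.9]
gripper_width: 0.0537
clock: 16.07
tool_pos: [0.4876, -0.0508, 0.2039]
orientation: [0.0, 0.707, -0.0, 0.707]
ft_force: [0.2, -0.7, 0.8]
gripper_width: 0.054
w8 n 1325 ellipse [314.4 236. ] [43.5 45.1] z 0.0891 ctr mid [ 0.4849 -0.0498  0.0888] ext [0.0344 0.0355 0.0054]
[ 0.48483383 -0.04843503  0.09      ]
w8 n 1299 ellipse [221.6 251.1] [42.  45.5] z 0.0891 ctr mid [ 0.4128 -0.0614  0.0887] ext [0.0351 0.0351 0.0053]
green [ 0.41355961 -0.06055334  0.09      ]
shift mm (now axes) [151.    0.9  -1.5] shift mm (target axes) [151.    0.9  -1.5] turn deg [-0.04 -0.    0.02] | tcp [ 0.4875 -0.0509  0.204 ] t 16.12 w 54.4 F [-0.   0.6  0.7]
```

View pics/w8.png

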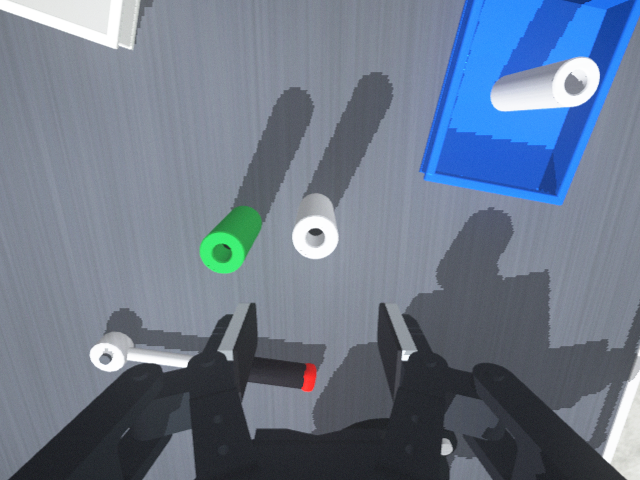

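```bash
python3 -m jog '[[54,20,1,-1.5,0,0,0],[54,30,0,0,0,0,0],[54,25,0,0,0,0,0],[54,10,0,0,0,0,0],[54,0,0,0,0,0,0]]'
python3 -m jog '[[54,10,0,0,0,0,0],[54,18,0,0,0,0,0],[54,18,0,0,0,0,0],[54,13,0,0,0,0,0],[54,7,0,0,0,0,0]]'
python3 -m jog '[[54,0,0,0,0,0,0],[54,0,0,0,0,0,0],[50,0,0,0,0,0,0],[45,0,0,0,0,0,0],[41,0,0,0,0,0,0]]'
python3 -m jog '[[38,0,0,0,0,0,0],[35,0,0,0,0,0,0],[30,0,0,0,0,0,0],[30,0,0,0,0,0,0],[30,0,0,0,0,0,0]]'
python3 -c "
from bm import *
to((.523,.322,.2),(1,0))"
```

```text
clock: 16.53
tool_pos: [0.4835, -0.0499, 0.1167]
orientation: [-0.0, 0.709, -0.001, 0.705]
ft_force: [-0.7, 0.0, -0.1]
gripper_width: 0.0535
clock: 16.95
tool_pos: [0.4864, -0.0497, 0.0527]
orientation: [0.0, 0.707, -0.0, 0.707]
ft_force: [-1.1, -0.1, -0.5]
gripper_width: 0.054
clock: 17.37
tool_pos: [0.4868, -0.0498, 0.0539]
orientation: [0.0, 0.706, -0.0, 0.708]
ft_force: [-0.1, -0.8, -0.1]
gripper_width: 0.0408
clock: 17.78
tool_pos: [0.4862, -0.0498, 0.0535]
orientation: [0.0, 0.707, -0.0, 0.707]
ft_force: [-2.6, 0.1, 6.8]
gripper_width: 0.0336
shift mm (now axes) [-146.3  371.9   36.5] shift mm (target axes) [-146.5  371.8   36.8] turn deg [-0.04  0.02 -0.03] | tcp [ 0.4862 -0.0498  0.0535] t 17.78 w 33.6 F [-2.6  0.1  6.8]
```

```bash
python3 -m jog '[[30,-12,0,0,0,0,0],[30,-25,0,0,0,0,0],[30,-30,0,0,0,0,0],[30,-30,5,0,0,0,0],[30,-25,20,2,0,0,0]]'
python3 -m jog '[[30,-10,35,4,0,0,0],[30,0,39,4,0,0,0],[30,0,39,4,0,0,0],[30,0,39,4,0,0,0],[30,0,39,4,0,0,0]]'
python3 -m jog '[[30,0,39,4,0,0,0],[30,0,38,4,0,0,0],[30,5,36,4,0,0,0],[30,10,25,2,0,0,0],[30,10,12,1,0,0,0]]'
python3 -m jog '[[30,5,6,0,0,0,0],[30,0,0,0,0,0,0],[30,0,0,0,0,0,0],[30,0,0,0,0,0,0],[30,0,0,0,0,0,0]]'
python3 -c "
from bm import *
import bm; bm.R0=.0175
to((.523,.322,.0575),(1,0)); snap('wrist','w9');held('w9',get_state()['tool_pos'])"
```

```text
clock: 18.2
tool_pos: [0.4858, -0.0296, 0.1756]
orientation: [0.002, 0.708, -0.004, 0.706]
ft_force: [0.2, 0.2, -6.0]
gripper_width: 0.0337
clock: 18.62
tool_pos: [0.506, 0.1672, 0.184]
orientation: [0.0, 0.708, -0.001, 0.706]
ft_force: [1.1, 0.0, -6.6]
gripper_width: 0.0336
clock: 19.03
tool_pos: [0.5207, 0.3227, 0.1585]
orientation: [-0.002, 0.708, 0.003, 0.707]
ft_force: [0.8, 1.1, -6.6]
gripper_width: 0.0341
clock: 19.45
tool_pos: [0.5241, 0.3195, 0.1557]
orientation: [0.001, 0.707, -0.002, 0.707]
ft_force: [1.4, -0.3, -6.6]
gripper_width: 0.0337
shift mm (now axes) [98.2  2.6 -1.2] shift mm (target axes) [98.2  2.5 -1.1] turn deg [-0.26  0.04  0.03] | tcp [0.5241 0.3195 0.1557] t 19.45 w 33.7 F [ 1.4 -0.3 -6.6]
held top z 0.1928 dz tcp 0.037 ell [316.7 361.8] [83.  95.2] ctr [0.5234 0.3227 0.1928] tcp [0.5241 0.32   0.1558]
  slice -0.05 266 [0.523  0.3194]
  slice -0.04 296 [0.523  0.3194]
  slice -0.03 356 [0.523  0.3194]
  slice -0.02 418 [0.5231 0.3194]
  slice -0.01 494 [0.523  0.3194]
  slice 0 600 [0.5231 0.3194]
  slice 0.01 921 [0.5231 0.3198]
```

View pics/w9.png

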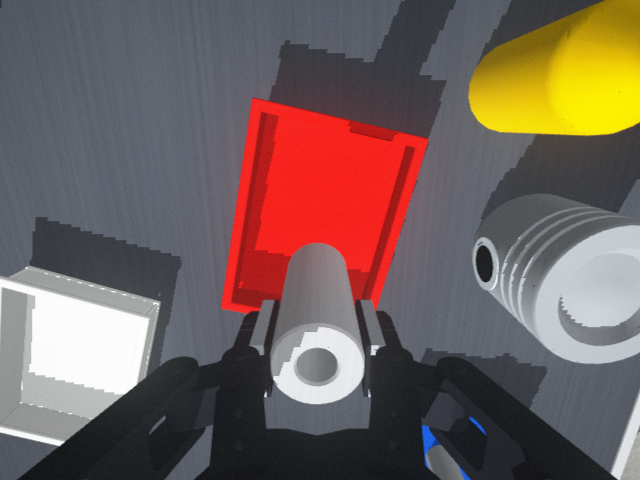

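Over the red tray. Contact should come at TCP ≈ 0.057.

```bash
python3 -m jog '[[30,15,2,-1,0,0,0],[30,25,0,0,0,0,0],[30,25,0,0,0,0,0],[30,18,0,0,0,0,0],[30,8,0,0,0,0,0]]'
python3 -m jog '[[30,0,0,0,0,0,0],[30,0,0,0,0,0,0],[30,0,0,0,0,0,0],[30,0,0,0,0,0,0],[30,0,0,0,0,0,0]]'
python3 -m jog '[[30,2,0,0,0,0,0],[30,1,0,0,0,0,0],[30,0.5,0,0,0,0,0],[30,0,0,0,0,0,0],[30,0,0,0,0,0,0]]'
python3 -c "
from bm import *
to((.523,.322,.057),(1,0))"
```

```text
clock: 19.92
tool_pos: [0.5204, 0.3223, 0.0616]
orientation: [-0.0, 0.709, -0.002, 0.706]
ft_force: [0.2, 0.2, -7.1]
gripper_width: 0.0337
clock: 20.33
tool_pos: [0.5234, 0.3248, 0.0657]
orientation: [0.001, 0.706, 0.0, 0.708]
ft_force: [-0.4, -0.5, -6.0]
gripper_width: 0.0336
clock: 20.75
tool_pos: [0.522, 0.324, 0.0603]
orientation: [0.0, 0.707, -0.0, 0.707]
ft_force: [-0.2, -0.2, -5.9]
gripper_width: 0.0341
shift mm (now axes) [ 3.3 -2.   1. ] shift mm (target axes) [ 3.3 -2.   1. ] turn deg [-0.04 -0.02  0.02] | tcp [0.522  0.324  0.0603] t 20.75 w 34.1 F [-0.2 -0.2 -5.9]
```

```bash
python3 -m jog '[[30,1,0,0,0,0,0],[30,1,0,0,0,0,0],[30,0.5,0,0,0,0,0],[30,0.5,0,0,0,0,0],[30,0,0,0,0,0,0]]'
python3 -m jog '[[30,0.3,0,0,0,0,0],[30,0.2,0,0,0,0,0],[30,0,0,0,0,0,0],[30,0,0,0,0,0,0],[30,0,0,0,0,0,0]]'
python3 -c "
from bm import *
to((.523,.322,.057),(1,0))"
```

```text
clock: 21.17
tool_pos: [0.5221, 0.3241, 0.0577]
orientation: [0.0, 0.707, -0.0, 0.707]
ft_force: [-1.9, -0.8, -3.4]
gripper_width: 0.0341
clock: 21.58
tool_pos: [0.5222, 0.3241, 0.0577]
orientation: [0.0, 0.707, -0.0, 0.707]
ft_force: [-3.1, -1.1, 3.6]
gripper_width: 0.034
shift mm (now axes) [ 0.7 -2.1  0.8] shift mm (target axes) [ 0.7 -2.1  0.8] turn deg [-0.05 -0.03 -0.02] | tcp [0.5222 0.3241 0.0577] t 21.58 w 34.0 F [-3.1 -1.1  3.6]
```

Floor contact (about 10 N). Release, retreat upward, then check.

```bash
python3 -m jog '[[34,-0.5,0,0,0,0,0],[36,0,0,0,0,0,0],[39,0,0,0,0,0,0],[45,0,0,0,0,0,0],[55,0,0,0,0,0,0]]'
python3 -m jog '[[64,0,0,0,0,0,0],[64,0,0,0,0,0,0],[64,-10,0,0,0,0,0],[64,-25,0,0,0,0,0],[64,-35,0,0,0,0,0]]'
python3 -m jog '[[64,-40,0,0,0,0,0],[64,-35,0,0,0,0,0],[64,-10,0,0,0,0,0],[64,0,0,0,0,0,0],[64,0,0,0,0,0,0]]'
python3 -m jog '[[64,0,0,0,0,0,0],[64,0,0,0,0,0,0],[64,0,0,0,0,0,0],[64,0,0,0,0,0,0],[64,0,0,0,0,0,0]]'
python3 -c "
from bm import *
for n,t in(('wrist','w10'),('scene','s10'),('side','d10')): snap(n,t)
for c,R,nm in(((.658,.056),.015,'blue'),((.523,.322),.0175,'red')):
  for t in('w10','s10','d10'):
    f=load(t);P=cloud(f)
    for lo in(.045,.06,.075):
      q=P[(f['d']>0)&(np.hypot(P[...,0]-c[0],P[...,1]-c[1])<.03)&(P[...,2]>lo)&(P[...,2]<lo+.015)]
      if len(q)>10: r=least_squares(lambda k:np.hypot(q[:,0]-k[0],q[:,1]-k[1])-R,c,loss='soft_l1',f_scale=.001);print(nm,t,lo,len(q),r.x.round(4))
    q=P[(f['d']>0)&(np.hypot(P[...,0]-c[0],P[...,1]-c[1])<.03)&(P[...,2]<.11)]
    if len(q)>10: print('  top',np.percentile(q[:,2],99).round(4))
s=get_state();print(s['clock'],s['tool_pos'],abs(s['qvel']).max())
"
sed -i "s/'scene0','side0'/'s10','d10'/" m.py; python3 m.py | grep -E "yellow|bb \[4[34]. 31|side.*steel |px \[(344|272|238|532|314)|lip"
```

```text
clock: 22.0
tool_pos: [0.5233, 0.3247, 0.058]
orientation: [0.001, 0.706, 0.0, 0.708]
ft_force: [0.3, 0.2, -1.3]
gripper_width: 0.0542
clock: 22.42
tool_pos: [0.5197, 0.3227, 0.1257]
orientation: [-0.001, 0.709, -0.002, 0.705]
ft_force: [0.3, 0.4, 0.1]
gripper_width: 0.0638
clock: 22.83
tool_pos: [0.5222, 0.3242, 0.213]
orientation: [0.001, 0.707, 0.0, 0.707]
ft_force: [-0.3, -0.0, 0.4]
gripper_width: 0.0638
clock: 23.25
tool_pos: [0.5217, 0.3237, 0.2114]
orientation: [-0.0, 0.708, -0.001, 0.707]
ft_force: [0.8, 0.5, -0.3]
gripper_width: 0.0642
blue w10 0.06 26 [0.655 0.058]
blue w10 0.075 113 [0.6553 0.0577]
  top 0.0938
blue s10 0.045 65 [0.6566 0.0584]
blue s10 0.06 68 [0.6566 0.0586]
blue s10 0.075 89 [0.6572 0.0585]
  top 0.0961
blue d10 0.045 53 [0.6574 0.0565]
blue d10 0.06 52 [0.6568 0.0567]
blue d10 0.075 61 [0.6562 0.0556]
  top 0.0947
red w10 0.045 129 [0.5207 0.3242]
red w10 0.06 302 [0.5105 0.3305]
red w10 0.075 283 [0.5208 0.3251]
  top 0.0943
red s10 0.045 75 [0.522  0.3247]
red s10 0.06 74 [0.522  0.3249]
red s10 0.075 103 [0.5226 0.3244]
  top 0.0962
red d10 0.045 56
[... 1286 characters left out ...]
259  -0.2102  0.0234] mid [ 0.2594 -0.2092  0.0244] ext [0.037 0.038 0.009] rng z 0.02 0.029
d10 steeltop px [344.4 178.7] bb [329 170  32  20] n 466 mean [0.7059 0.289  0.0945] mid [0.7083 0.2942 0.092 ] ext [0.098 0.105 0.016] rng z 0.084 0.1
d10 bluelip px [372.2 241. ] bb [340 219  66  42] n 446 mean [0.6529 0.041  0.0331] mid [0.6566 0.0536 0.0339] ext [0.153 0.19  0.012] rng z 0.028 0.04
d10 redlip px [285.6 209.2] bb [262 191  51  34] n 310 mean [0.5152 0.3091 0.0329] mid [0.5207 0.3213 0.0337] ext [0.156 0.197 0.011] rng z 0.028 0.039
d10 yellow px [314.7 169.9] bb [307 149  16  41] n 498 mean [0.6611 0.4038 0.0848] mid [0.6654 0.41   0.0871] ext [0.051 0.045 0.133] rng z 0.021 0.154
```

View pics/s10.png

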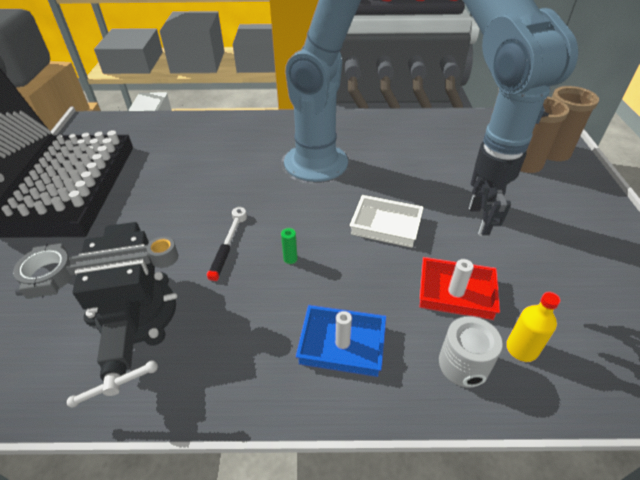

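Both pins stand upright in their trays, at scene (343,330) for the blue and (461,278) for the red. The gripper is clear and the piston, ratchet and bottle have not moved.

```bash
python3 -c "
from cell import sign_off; print(sign_off())"
```

```text
the job is handed in; nothing more can be done
None
```

The job is done and handed in at about 23.4 s; `sign_off` gives no verdict.

- **Pin that fits:** The 30 mm pin slid down through the bush with no contact force. Its lower end came out about 5 mm below the underside. I drew it out and stood it in the blue tray.
- **Oversize pin:** I stood it in the red tray without trying it in the bush. It measured about 35 mm in the wrist view, and the jaws read 33.6 mm on it, against 28.8 mm on the pin that fits. It could not have entered the 32.6 mm bore.

**Last checks:**
- **Pins:** Both stand upright close to the tray centres, with their tops at about 94–96 mm, the height expected for a pin on the tray floor.
- **Bystanders:** The piston, ratchet and oil bottle are in the same place as at the start, to within the noise of the measurement.
- **Robot:** The gripper is open and well clear of both pins.
- **Disagreements:** The cameras differed by 2–5 mm, so I aligned the pin and the bush within the same view. One wrist-view slice of the red-tray pin was off by about 1 cm. The scene and side views and the other wrist slices agreed with each other, so I took it as an outlier.

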